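# Draw a clamped wax mould out of the setting rack with a hook and weigh it

## Robot

A 6-joint arm with a two-finger parallel gripper is mounted at the origin on a cart in front of the work surface, level with it; the furniture and walls round the work are solid. World frame = base frame: x ahead of the robot, y to its left, z up, the work surface at z = 0. Lengths are in m, angles in degrees, forces in N, time in s.
With the tool pointing down it reaches from about 0.4 to 0.825 m from the base axis. Payload 7 kg.
Tool frame: the origin (TCP) lies at the very end of the fingers, on their centre line; the grasp point (between the pads) lies 19 mm behind it; z points along the fingers, y is the line along which they close (so a half turn about z gives the same grasp; the last joint's range is limited). The gripper opens to 88 mm and grips with 3 to 60 N. Pads are 19 mm wide; open, the fingers measure 130 mm over their backs; the gripper's body (78 mm by 193 mm) begins 47 mm behind the grasp point.
Start: joints at [90.075, 20.546, 0.682, 0, -70.136, -16.507], TCP at [0.191, 0.647, 0.227] pointing down, gripper open.
Joint ranges: [-176.03, 176.03], [-82.01, 121.73], [-58.28, 71.71], [-173.87, 95.51], [-174.79, -0.11], [-173.66, 173.66]. Speed limits (degrees/s): [136.94, 136.94, 172.46, 180, 180, 180].

## Interface

Orientations are given as [roll, pitch, yaw] about the fixed x, y, z axes, in that order (R = Rz(yaw) Ry(pitch) Rx(roll)).
In Python, from plant import get_obs, snapshot, camera_params, close_job, boxes_of, cut_out, landmark_of gives the robot as it stands.
- The arm moves only by the shell command python3 -m inch 'ROWS' [OPENING]. ROWS is text: rows parted by semicolons, each of 6 numbers parted by spaces: the shift along the tool's x, y, z in units of 30 cm (1.0 is 30 cm), then the turn, a rotation vector about the tool's x, y, z in units of pi rad (1.0 is pi rad). A call has 1 to 10 rows; each row is the pose to reach, as a shift and turn from the pose commanded when the call began, along the tool's axes at that moment, turning the shorter way round; what a row does not reach only later rows make up. A row lasts 1/12 s, in which the tool goes at most 41.7 mm and 7.16 degrees, less where a joint would pass 70% of its speed; a pose out of reach is approached as far as the arm can. A call with a number of a shift or a turn outside -1 to 1 is refused whole. A call with a gripper value outside its range is refused whole. OPENING is the closure, from -1 (fully open) to 1 (shut), set as the call begins (- or left out, the last holds). The fingers move at their own pace and stop on an object; the grip force is fixed at half the most. Time passes only in rows, so rows that repeat a pose let the fingers close. It gives the time, the measured TCP pose, the force, the opening and the grip force at its end, in the units of the state.
- get_obs(): the state, without advancing time (a new reading comes with each control period).
- snapshot(name): name is "scene" or "top" or "wrist"; returns the picture (480x640x3 uint8, red, green, blue); there is no depth.
- camera_params(name): a dict with "mtx" (3x3 intrinsics, pixels), "k1" (the pictures are not rectified: a ray, as slopes to the right and down, at radius r is drawn at 1 + k1 r^2 times it, then the intrinsics apply), "rvec" (rotation vector, rad) and "tvec" (3), from world to camera coordinates, as OpenCV has them. Camera axes: x right, y down, z forward; pixel columns grow to the right and rows downward; lengths in m; the calibration is good to about 2 mm. A picture is of the moment at which its call begins: read the wrist's pose just before it. camera_params takes no time and is no camera call; for the wrist camera it gives the pose at the moment of the call.
- close_job(): hands the job in; it is judged then, once.
Trained networks look in the newest picture that a camera, given by its name, has taken for a name from the list of things; names that differ only in an ending like _2 or _b are one class to them, and where a whole thing is asked for, a point or a joint stands for the part that bears it (a point fixed in the world has none). Each returns a list of dicts, best first, with "p" (0 to 1); they miss things now and then, are a little off and sometimes report something else, mostly with a low value. They report only what shows in the picture. A call takes as long as a camera call. They do not tell look-alikes from the thing itself.
- boxes_of(camera, thing): "rect" ([left, top, width, height] in pixels, round what is visible of it).
- cut_out(camera, thing): "pixels" (480x640 bool, what is visible of it) and "rect" ([left, top, width, height] in pixels, round what is visible of it).
- landmark_of(camera, thing): "uv" ([column, row] in pixels: a listed point, or the origin of a listed thing).
The state is a dict: "clock": time; "joint_pos": joint angles; "qvel": joint speeds; "tau": joint torques, N m; "tool_pos": TCP position; "orientation": TCP orientation; "force": force on the tool from outside, world axes, zero at the start; "moment": the same for the moment, N m; "opening": finger opening in m; "gripper_force": force on a finger pad.
Only numpy, scipy, OpenCV 4.12 (cv2) and the standard library are available. Lean on these libraries where they do the work, as an engineer would, in place of code of your own. Each camera call takes 0.05 s, during which the arm holds its last target. There are 200 camera calls.

## Task

The snap-bar mould, the one with four square pads in a row on its lid, has set and is due to be weighed: throw its hold-down lever fully up, draw the mould by its wire bail with the draw hook until at least half of it is out in front of the rack, without touching it with the fingers before that, then lay the hook down flat, tip down as it lay before, on the bare worktop clear of the rack and set the mould level on the middle of the kitchen scale. Leave the other two moulds clamped where they are, do not tip the mould over, and do not knock the other things on the bench about.

Things in the scene. Friction and masses are not known exactly. Their poses are not given: they have to be found in the camera images.
- rack: setting rack, fixed: low steel frame 240 mm deep (its x), 250 wide (y), under a clear flat cover (clearance below 62 mm at the front edge, top at 76 mm). Origin on the worktop at its centre, x to its rear, open front edge at x = -0.12, z up. Three bays, 70 mm wide between 14 mm high guide strips; in each a mould stands on the bare worktop and slides out along -x
- bay1 (a point): the same as bay0 for the middle bay, rack y = 0
- bay2 (a point): the same as bay0 for the bay at rack y = -0.078
- bay0 (a point): worktop point under the middle of the mould in the bay at rack y = +0.078 (rack x = 0.015; the mould's front end is then 80 mm behind the rack's front edge). Through a slot in the cover the bay's lever reaches down with a finger that rests on the front of the mould's lid and hooks 6 mm over its front edge
- lever0_grip (a point): middle of the black handle (64 mm long, 16 wide, 16 tall) of bay0's hold-down lever on top of the cover, 31 mm above it. Shut it is 107 mm above the worktop; the lever turns up about the rack's y axis at rack (0.040, 0.078, 0.097), 0.132 m behind the handle, by 0.72 rad, when this point is at 192 mm. Stiff hinge: 4 to 5 N moves it, it stays where left. Handles are 78 mm apart
- lever1_grip (a point): middle of the black handle (64 mm long, 16 wide, 16 tall) of bay1's hold-down lever on top of the cover, 31 mm above it. Shut it is 107 mm above the worktop; the lever turns up about the rack's y axis at rack (0.040, 0.0, 0.097), 0.132 m behind the handle, by 0.72 rad, when this point is at 192 mm. Stiff hinge: 4 to 5 N moves it, it stays where left. Handles are 78 mm apart
- lever2_grip (a point): middle of the black handle (64 mm long, 16 wide, 16 tall) of bay2's hold-down lever on top of the cover, 31 mm above it. Shut it is 107 mm above the worktop; the lever turns up about the rack's y axis at rack (0.040, -0.078, 0.097), 0.132 m behind the handle, by 0.72 rad, when this point is at 192 mm. Stiff hinge: 4 to 5 N moves it, it stays where left. Handles are 78 mm apart
- mould_bar: closed cast-metal mould, a block 110 mm long (its x), 56 wide (y), 30 tall, 0.2 to 0.4 kg; its lid carries four raised square pads in a row (the snap-bar mould), up to 8 mm higher. Origin: centre of its underside; x points from its front end to its rear end, z up. It balances at its middle. It starts in any one of the three bays; the other two moulds stand in the others.
- bail (a point): middle of the opening of the snap-bar mould's wire bail (all moulds have one), x = -0.070 of the mould, 12 mm above its underside. The bail is a horizontal loop of 5 mm steel wire in front of the mould; the opening is 29 mm long (x) and 28 wide (y), its cross-bar's axis at x = -0.087
- mould_round: closed cast-metal mould, a block 110 mm long (its x), 56 wide (y), 30 tall, 0.2 to 0.4 kg; its lid carries three small round domes in a row, up to 8 mm higher. Origin: centre of its underside; x points from its front end to its rear end, z up. It balances at its middle. Stays where it is.
- mould_log: closed cast-metal mould, a block 110 mm long (its x), 56 wide (y), 30 tall, 0.2 to 0.4 kg; its lid carries one long plain ridge, 20 mm wide, along it, up to 8 mm higher. Origin: centre of its underside; x points from its front end to its rear end, z up. It balances at its middle. Stays where it is.
- hook: draw hook, 0.11 kg: flat pale wooden handle (x -0.060 to 0.050, 34 mm wide, 20 tall) and a 7 mm dark steel rod that rises ahead of it to 30 mm height (its axis), runs forward and is bent straight down at x = 0.165, the tip level with the handle's underside. Lies flat, left or right. Origin on the handle's underside, x toward the tip, z up; balances at x = 0.036
- hook_tip (a point): end of the hook's tip, 4 mm above the hook's underside, at x = 0.165 of the hook
- scale_plate (a point): centre of the top face of the flat digital kitchen scale, which is fixed, 199 x 197 mm and 19 mm tall, and stands left or right on the worktop, on the other side than the hook
- candle_a: a finished candle in a straight clear glass, 69 mm across, 82 mm tall; loose, origin at the centre of its underside. A bystander
- candle_b: a second such candle, 69 mm across, 82 mm tall; loose, origin at the centre of its underside. A bystander
- beaker_small: a small white graduated plastic beaker, 78 mm across, 96 mm tall; loose, origin at the centre of its underside. A bystander
- carton_wicks: a small upright carton, 30 x 43 mm, 132 mm tall; loose, origin at the centre of its underside. A bystander
- tealight_a: a tealight cup, 39 mm across, 22 mm tall; loose, origin at the centre of its underside. A bystander
- tealight_b: a tealight cup, 39 mm across, 22 mm tall; loose, origin at the centre of its underside. A bystander
Not all that is in view belongs to the job. What is shaped like the mould_bar but blue is not meant.

How it is judged:
By the outcome, as a careful person would: the job done as asked, in the order asked, and still so for the second after the job is handed in, with the robot touching nothing.
It also fails if it takes over 72 s, if anything falls off the work surface, if the arm or the gripper's body presses on something with over 40 N, if the wrist force passes 120 N, or if a joint passes its speed limit or range.

## Working session

There is one attempt and no reset: what is moved stays moved. The work goes in short steps, Python scripts to look and compute and a shell command to move; the robot and the scene stay as the last step left them, time stands still between calls to the robot, and variables do not carry over. Pictures are saved under pics/ and viewed, at most 11 in all, crops included, and the job is handed in when it is done.

```bash
mkdir -p pics; ls
cat > h.py <<'E'
import numpy as np, cv2
from plant import *
from scipy.spatial.transform import Rotation as R
def cam(n):
    c=camera_params(n); return np.array(c["mtx"]),float(c["k1"]),cv2.Rodrigues(np.array(c["rvec"],float))[0],np.array(c["tvec"],float).ravel()
def pix2w(n,uv,z,c=None):
    K,k1,Rm,t=c or cam(n)
    p=np.linalg.inv(K)@[uv[0],uv[1],1]; d=p[:2]; s=d.copy()
    for _ in range(30): s=d/(1+k1*(s@s))
    r=Rm.T@np.array([s[0],s[1],1]); o=-Rm.T@t
    return o+r*(z-o[2])/r[2]
def w2pix(n,P,c=None):
    K,k1,Rm,t=c or cam(n)
    q=Rm@np.asarray(P,float)+t; s=q[:2]/q[2]; s=s*(1+k1*(s@s)); return (K@[s[0],s[1],1])[:2]
def save(im,f): cv2.imwrite("pics/"+f,cv2.cvtColor(im,cv2.COLOR_RGB2BGR))
def tool():
    o=get_obs(); return np.array(o["tool_pos"]),R.from_euler("xyz",o["orientation"],degrees=True)
def rows(P,yaw=None,rpy=None):
    "shift/turn in row units from current measured pose to target"
    p,r=tool(); t=R.from_euler("xyz",rpy,degrees=True) if rpy is not None else r
    return np.round(r.inv().apply(np.asarray(P)-p)/.3,4), np.round((r.inv()*t).as_rotvec()/np.pi,4)
E
python3 - <<'E'
from h import *
for n in("scene","top"):
    im=snapshot(n); save(im,n+"0.png")
    for t in ["rack","mould_bar","bail","hook","hook_tip","scale_plate","bay0","bay1","bay2","lever0_grip","lever1_grip","lever2_grip","candle_a","beaker_small","carton_wicks","tealight_a"]:
        try: print(n,t,[(np.round(d["uv"]).tolist(),round(d["p"],2)) for d in landmark_of(n,t)[:3]])
        except Exception as e: print(n,t,e)
o=get_obs();print({k:np.round(o[k],3).tolist() for k in o})
E
```

```text
pics
scene rack [([370.0, 239.0], 0.65), ([334.0, 395.0], 0.65)]
scene mould_bar [([377.0, 238.0], 0.49), ([278.0, 189.0], 0.44)]
scene bail [([234.0, 254.0], 0.86), ([378.0, 257.0], 0.58)]
scene hook [([219.0, 212.0], 0.74), ([378.0, 257.0], 0.19)]
scene hook_tip [([270.0, 196.0], 0.67)]
scene scale_plate [([336.0, 395.0], 0.85), ([271.0, 197.0], 0.69), ([400.0, 251.0], 0.49)]
scene bay0 [([401.0, 252.0], 0.85), ([372.0, 231.0], 0.34)]
scene bay1 [([401.0, 252.0], 0.85), ([372.0, 231.0], 0.34)]
scene bay2 [([401.0, 252.0], 0.85), ([372.0, 231.0], 0.34)]
scene lever0_grip [([325.0, 203.0], 0.91)]
scene lever1_grip [([344.0, 215.0], 0.81), ([371.0, 231.0], 0.65)]
scene lever2_grip [([368.0, 233.0], 0.68)]
scene candle_a [([397.0, 341.0], 0.83), ([291.0, 204.0], 0.79)]
scene beaker_small [([279.0, 188.0], 0.87), ([382.0, 260.0], 0.7)]
scene carton_wicks [([303.0, 194.0], 0.58)]
scene tealight_a [([451.0, 339.0], 0.77), ([441.0, 309.0], 0.62)]
top rack [([328.0, 187.0], 0.82), ([355.0, 175.0], 0.4)]
top mould_bar [([305.0, 284.0], 0.83), ([354.0, 179.0], 0.59), ([326.0, 185.0], 0.42)]
t
[... 466 characters left out ...]
 lever0_grip [([304.0, 218.0], 0.76)]
top lever1_grip [([335.0, 214.0], 0.58)]
top lever2_grip [([366.0, 208.0], 0.6)]
top candle_a [([438.0, 236.0], 0.94), ([234.0, 228.0], 0.69)]
top beaker_small [([202.0, 227.0], 0.61)]
top carton_wicks [([217.0, 198.0], 0.75)]
top tealight_a [([425.0, 196.0], 0.6), ([445.0, 205.0], 0.42)]
{'clock': 1.7, 'joint_pos': [90.076, 20.545, 0.684, -0.001, -70.138, -16.507], 'qvel': [0.013, -0.03, -0.021, 0.028, -0.074, -0.008], 'tau': [0.001, -58.237, 29.329, 7.002, 0.012, -0.0], 'tool_pos': [0.191, 0.647, 0.227], 'orientation': [-179.999, 0.002, -16.431], 'force': [-0.549, -0.941, 0.303], 'moment': [-0.02, 0.033, -0.015], 'gripper_force': 0.0, 'opening': 0.088}
```

View pictures.

View pics/scene0.png

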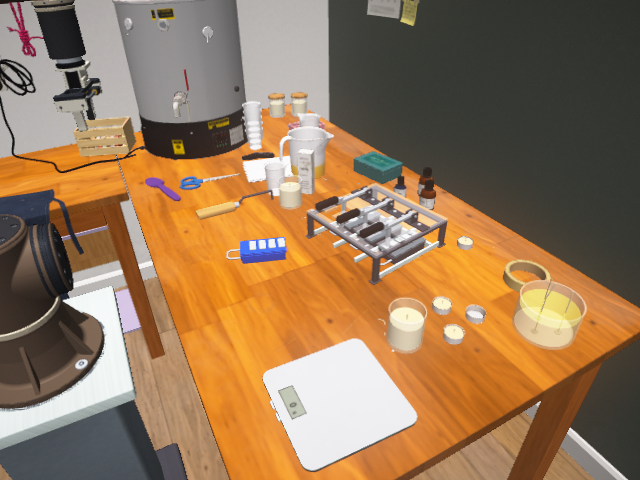

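View pics/top0.png

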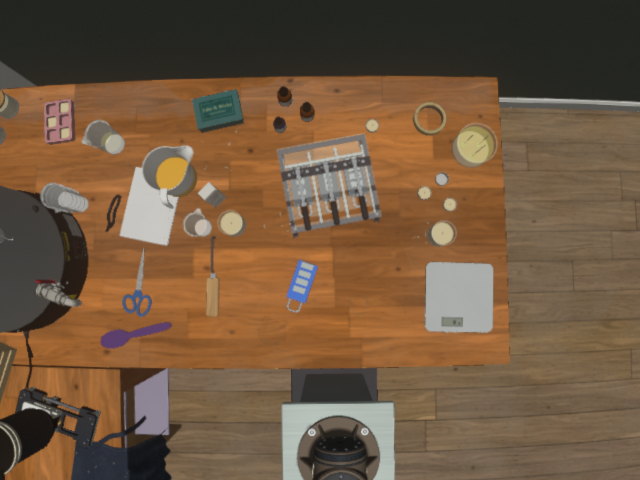

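The lookalikes: the blue block at top (302,285)/scene (262,250), rejected as blue, and three moulds under the cover at top (300,188), (329,184), (357,178). I'll check those in a close crop.

Run:
```python
from h import *
t=cv2.imread("pics/top0.png");s=cv2.imread("pics/scene0.png")
a=cv2.resize(t[125:245,265:395],(650,600),interpolation=cv2.INTER_CUBIC)[:, :650]
b=cv2.resize(s[180:290,300:455],(775,550),interpolation=cv2.INTER_CUBIC)
cv2.imwrite("pics/rackt.png",a);cv2.imwrite("pics/racks.png",b)
c=cam("top")
for n,uv,z in [("bay",(300,188),.0),("bay",(329,184),0),("bay",(357,178),0),("tip",(216,238),.004),("hook",(214,297),0),("scale",(461,299),.019),("l0",(304,218),.107),("l1",(335,214),.107),("l2",(366,208),.107),("cA",(442,233),.082),("cB",(231,223),.082),("blue",(302,285),.03)]:
    print(n,uv,np.round(pix2w("top",uv,z,c),3))
for n in("top","scene"):
    K,k1,Rm,T=cam(n); print(n,np.round(-Rm.T@T,3),K[0,0],k1)
```

```text
bay (300, 188) [0.766 0.104 0.   ]
bay (329, 184) [0.777 0.02  0.   ]
bay (357, 178) [ 0.794 -0.062  0.   ]
tip (216, 238) [0.622 0.347 0.004]
hook (214, 297) [0.453 0.353 0.   ]
scale (461, 299) [ 0.441 -0.351  0.019]
l0 (304, 218) [0.665 0.088 0.107]
l1 (335, 214) [0.675 0.006 0.107]
l2 (366, 208) [ 0.69  -0.077  0.107]
cA (442, 233) [ 0.624 -0.286  0.082]
cB (231, 223) [0.657 0.289 0.082]
blue (302, 285) [0.486 0.099 0.03 ]
top [0.506 0.03  1.403] 489.90916269045107 -0.1221555503090116
scene [ 0.219 -0.746  0.633] 443.74256991385374 -0.05106258000722979
```

View pics/rackt.png

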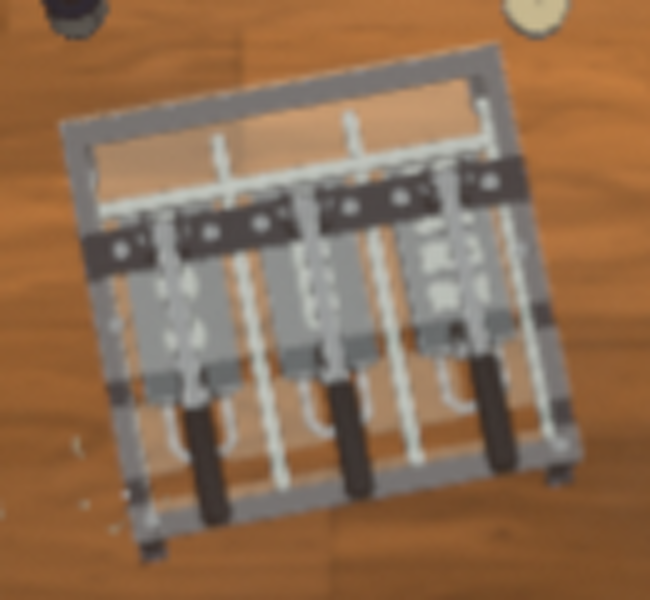

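View pics/racks.png

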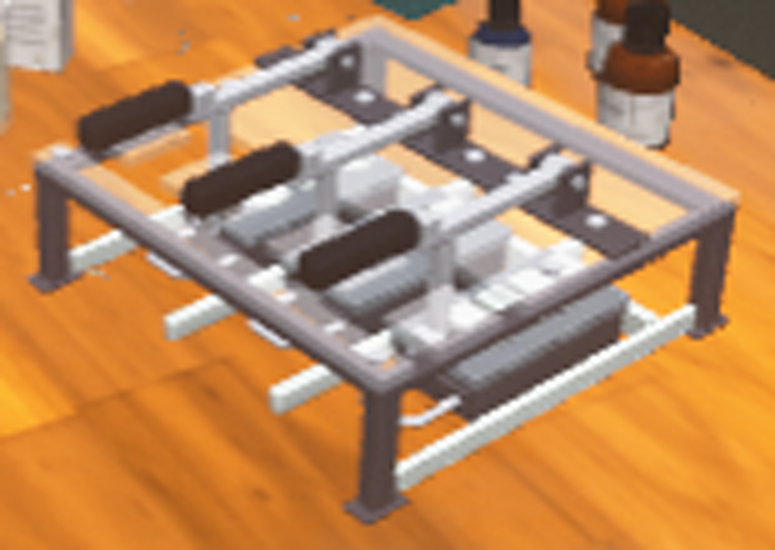

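The crop settles it: four square pads in the right-hand bay, which is bay2 (mould at top (357,178), bail at ~(357,202), lever handle (364,207)). The left bay has round domes and the middle one a long ridge. Next I'll fit the rack pose.

```bash
cat >> h.py <<'E'
def fit(obs,x0):
    "obs: list of (cam tuple, local pt, uv, weight); x0 (x,y,yawdeg) on the worktop"
    from scipy.optimize import least_squares
    def f(x):
        r=R.from_euler("z",x[2],degrees=True)
        return np.concatenate([w*(w2pix(None,r.apply(p)+[x[0],x[1],0],c)-uv) for c,p,uv,w in obs])
    s=least_squares(f,x0,loss="soft_l1"); return s.x,f(s.x).reshape(-1,2)
E
python3 - <<'E'
from h import *
T=cam("top");S=cam("scene")
q=lambda u,v:(u/5+265,v/5+125); g=lambda u,v:(u/5+300,v/5+180)
obs=[(T,(.12,.125,.076),q(62,125),1),(T,(.12,-.125,.076),q(498,45),1),(T,(-.12,-.125,.076),q(580,455),1),(T,(-.12,.125,.076),q(137,538),1)]
obs+=[(S,(-.12,.125,.076),g(38,160),1),(S,(-.12,-.125,.076),g(375,385),1),(S,(.12,-.125,.076),g(738,200),1),(S,(.12,.125,.076),g(375,18),1)]
for y,a,b in[(.078,(203,465),(135,115)),(0,(350,440),(240,178)),(-.078,(494,412),(358,250))]:
    obs+=[(T,(-.092,y,.113),q(*a),1),(S,(-.092,y,.107),g(*b),1)]
x,r=fit(obs,[.78,.02,11]);print(np.round(x,4));print(np.round(r,1).tolist())
R0=R.from_euler("z",x[2],degrees=True)
for p in[(-.092,-.078,.107),(.015,-.078,0),(-.055,-.078,.012)]:print(p,np.round(R0.apply(p)+[x[0],x[1],0],4))
K,k,Rm,t=cam("wrist");p,rt=tool()
print("cam in tool",np.round(rt.inv().apply(-Rm.T@t-p),3),"axes",np.round((rt.inv()*R.from_matrix(Rm.T)).as_matrix(),2).tolist())
E
```

```text
[0.7691 0.019  9.8659]
[[0.0, -2.2], [1.2, -1.9], [1.5, 0.0], [0.0, -0.1], [-2.5, -1.8], [-0.0, -1.0], [-0.1, -1.4], [-0.2, -1.2], [1.4, -0.3], [-1.5, -0.1], [0.9, -0.6], [-1.4, 0.1], [0.9, -0.3], [-1.6, -0.1]]
(-0.092, -0.078, 0.107) [ 0.6918 -0.0736  0.107 ]
(0.015, -0.078, 0) [ 0.7972 -0.0553  0.    ]
(-0.055, -0.078, 0.012) [ 0.7283 -0.0673  0.012 ]
cam in tool [ 0.081  0.    -0.159] axes [[0.0, -0.95, -0.3], [1.0, -0.0, 0.0], [-0.0, -0.3, 0.95]]
```

```bash
cat >> h.py <<'E'
def seq(*poses):
    "poses: (P, rpy) in turn; print shift/turn for a call to each, from the measured pose"
    p,r=tool()
    for P,e in poses:
        t=R.from_euler("xyz",e,degrees=True); P=np.asarray(P,float)
        print(np.round(r.inv().apply(P-p)/.3,4).tolist(),np.round((r.inv()*t).as_rotvec()/np.pi,4).tolist()," dist %.3f ang %.1f"%(np.linalg.norm(P-p),np.degrees((r.inv()*t).magnitude())))
        p,r=P,t
RK=[.7691,.019,9.866]
def rk(x,y,z,k=None):
    k=k or RK; return R.from_euler("z",k[2],degrees=True).apply([x,y,z])+[k[0],k[1],0]
E
python3 - <<'E'
from h import *
p,r=tool();P=rk(-.16,-.078,.27);print(p,P)
seq(*[(p+(P-p)*f,(180,0,-16.43+(-170+16.43)*f)) for f in(1/3,2/3,1)])
E
```

```text
[0.19093581 0.64741736 0.22658989] [ 0.62483108 -0.08526159  0.27      ]
[0.6927, 0.6445, -0.0483] [-0.0, 0.0, 0.2844]  dist 0.284 ang 51.2
[0.9363, -0.1358, -0.0482] [0.0, -0.0, 0.2844]  dist 0.284 ang 51.2
[0.481, -0.8147, -0.0482] [-0.0, -0.0, 0.2844]  dist 0.284 ang 51.2
```

```bash
r="0.693 0.645 -0.048 0 0 0.284"; true
python3 -m inch '0.693 0.645 -0.048 0 0 0.284;0.693 0.645 -0.048 0 0 0.284;0.693 0.645 -0.048 0 0 0.284;0.693 0.645 -0.048 0 0 0.284;0.693 0.645 -0.048 0 0 0.284;0.693 0.645 -0.048 0 0 0.284;0.693 0.645 -0.048 0 0 0.284;0.693 0.645 -0.048 0 0 0.284' -1
python3 -m inch '0.936 -0.136 -0.048 0 0 0.284;0.936 -0.136 -0.048 0 0 0.284;0.936 -0.136 -0.048 0 0 0.284;0.936 -0.136 -0.048 0 0 0.284;0.936 -0.136 -0.048 0 0 0.284;0.936 -0.136 -0.048 0 0 0.284;0.936 -0.136 -0.048 0 0 0.284;0.936 -0.136 -0.048 0 0 0.284'
python3 -m inch '0.481 -0.815 -0.048 0 0 0.284;0.481 -0.815 -0.048 0 0 0.284;0.481 -0.815 -0.048 0 0 0.284;0.481 -0.815 -0.048 0 0 0.284;0.481 -0.815 -0.048 0 0 0.284;0.481 -0.815 -0.048 0 0 0.284;0.481 -0.815 -0.048 0 0 0.284;0.481 -0.815 -0.048 0 0 0.284;0.481 -0.815 -0.048 0 0 0.284;0.481 -0.815 -0.048 0 0 0.284'
python3 - <<'E'
from h import *
C=cam("wrist");im=snapshot("wrist");save(im,"w1.png")
np.savez("w1.npz",K=C[0],k=C[1],R=C[2],t=C[3])
for t in["bail","lever2_grip","mould_bar"]: print(t,[(np.round(d["uv"]).tolist(),round(d["p"],2)) for d in landmark_of("wrist",t)[:3]])
for n,p in dict(grip=(-.092,-.078,.115),bail=(-.055,-.078,.012),bar=(-.072,-.078,.012),cR=(-.12,-.125,.076),cL=(-.12,.125,.076),l1=(-.092,0,.115)).items():print(n,np.round(w2pix(0,rk(*p),C)))
print(tool()[0],get_obs()["orientation"])
E
```

```text
clock: 2.37
tool_pos: [0.3374, 0.3985, 0.242]
orientation: [-180.0, 0.0, -68.2]
force: [-0.7, -0.9, 0.2]
opening: 0.0876
gripper_force: 0.0
clock: 3.03
tool_pos: [0.4825, 0.1549, 0.2559]
orientation: [-179.9, -0.0, -119.3]
force: [-0.2, 0.9, -0.4]
opening: 0.0873
gripper_force: 0.0
clock: 3.87
tool_pos: [0.6256, -0.0848, 0.2693]
orientation: [180.0, -0.0, -169.7]
force: [-0.9, 0.1, -0.2]
opening: 0.0878
gripper_force: 0.0
bail [([321.0, 279.0], 0.65), ([539.0, 66.0], 0.62)]
lever2_grip [([326.0, 288.0], 0.95)]
mould_bar [([498.0, 123.0], 0.94), ([327.0, 325.0], 0.92)]
grip [324. 289.]
bail [324. 281.]
bar [324. 269.]
cR [281. 250.]
cL [511. 251.]
l1 [402. 289.]
[ 0.62559414 -0.08370237  0.27021154] [ 1.79997955e+02  3.60620913e-02 -1.69651316e+02]
```

View pics/w1.png

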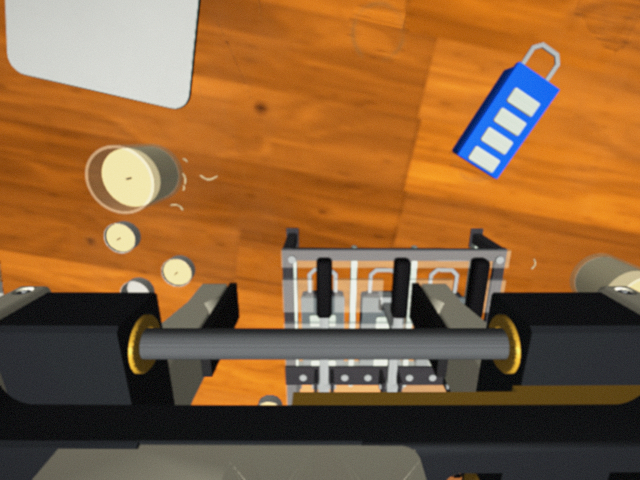

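The wrist picture agrees with the fitted rack: bay2's handle is centred at (324,288) and was predicted at (324,289), and the front corners are at (284,252) and (508,250). Now I'll work out the lever throw.

```bash
cat >> h.py <<'E'
def ori(yaw,tilt=0): return R.from_euler("z",yaw,degrees=True)*R.from_euler("x",180,degrees=True)*R.from_euler("y",tilt,degrees=True)
def rel(p,r,P,t):
    return " ".join("%.4f"%v for v in [*(r.inv().apply(np.asarray(P)-p)/.3),*((r.inv()*t).as_rotvec()/np.pi)])
def chain(*L):
    p,r=tool()
    for P,t in L:
        P=np.asarray(P,float);print(rel(p,r,P,t)," rows>=%.1f"%max(np.linalg.norm(P-p)/.0417,np.degrees((r.inv()*t).magnitude())/7.16));p,r=P,t
E
python3 - <<'E'
from h import *
Y=RK[2]-180
def g(f,th,back=0):
    P=rk(.04-.132*np.cos(f)+.01*np.sin(f),-.078,.097+.132*np.sin(f)+.01*np.cos(f)); t=ori(Y,th)
    return P+t.apply([0,0,.019-back]),t
print("tip z",g(0,-30)[0],"body dir",-g(0,-30)[1].apply([0,0,1]))
chain(g(0,-30,.07),g(0,-30))
p,r=g(0,-30)
for f in np.linspace(0,.735,9)[1:]: print(rel(p,r,*g(f,-30+np.degrees(f))))
p,r=g(.735,-30+42.1); print("out",rel(p,r,*g(.735,12.1,.08)))
E
```

```text
tip z [ 0.70118495 -0.07198239  0.09054552] body dir [-0.49260559 -0.08567225  0.8660254 ]
-0.1380 -0.0059 0.3969 0.0007 -0.1665 0.0026  rows>=4.2
0.0000 0.0000 0.2333 0.0000 0.0000 0.0000  rows>=1.7
-0.0186 0.0000 -0.0326 0.0000 0.0292 0.0000
-0.0400 0.0000 -0.0635 0.0000 0.0585 0.0000
-0.0642 0.0000 -0.0922 0.0000 0.0877 0.0000
-0.0910 0.0000 -0.1185 0.0000 0.1170 -0.0000
-0.1200 0.0000 -0.1423 0.0000 0.1462 0.0000
-0.1512 0.0000 -0.1634 -0.0000 0.1755 0.0000
-0.1841 0.0000 -0.1815 0.0000 0.2047 0.0000
-0.2185 0.0000 -0.1965 0.0000 0.2340 0.0000
out -0.0000 -0.0000 -0.2667 0.0000 -0.0000 0.0000
```

```bash
python3 -m inch '-0.138 -0.006 0.397 0 -0.1665 0.0026;-0.138 -0.006 0.397 0 -0.1665 0.0026;-0.138 -0.006 0.397 0 -0.1665 0.0026;-0.138 -0.006 0.397 0 -0.1665 0.0026;-0.138 -0.006 0.397 0 -0.1665 0.0026;-0.138 -0.006 0.397 0 -0.1665 0.0026;-0.138 -0.006 0.397 0 -0.1665 0.0026' 0
python3 -m inch '0 0 0.12 0 0 0;0 0 0.2333 0 0 0;0 0 0.2333 0 0 0;0 0 0.2333 0 0 0'
python3 -m inch '0 0 0 0 0 0;0 0 0 0 0 0;0 0 0 0 0 0;0 0 0 0 0 0;0 0 0 0 0 0' 1
```

```text
clock: 4.65
tool_pos: [0.6636, -0.0789, 0.149]
orientation: [179.8, 29.9, -170.3]
force: [-0.6, -0.2, -0.0]
opening: 0.0472
gripper_force: 0.0
clock: 4.98
tool_pos: [0.7016, -0.0724, 0.0882]
orientation: [179.9, 29.7, -170.2]
force: [-1.3, -0.9, -0.1]
opening: 0.0438
gripper_force: 0.0
clock: 5.4
tool_pos: [0.7015, -0.0723, 0.0914]
orientation: [179.8, 30.1, -170.3]
force: [-8.7, 31.5, 3.5]
opening: 0.0162
gripper_force: 16.4
```

```bash
python3 -m inch '-0.0186 0.003 -0.0326 0 0.0292 0;-0.04 0.003 -0.0635 0 0.0585 0;-0.0642 0.003 -0.0922 0 0.0877 0;-0.091 0.003 -0.1185 0 0.117 0;-0.12 0.003 -0.1423 0 0.1462 0;-0.1512 0.003 -0.1634 0 0.1755 0;-0.1841 0.003 -0.1815 0 0.2047 0;-0.2185 0.003 -0.1965 0 0.234 0;-0.2185 0.003 -0.1965 0 0.234 0'
python3 -m inch '0 0 0 0 0 0;0 0 0 0 0 0;0 0 0 0 0 0' 0
python3 -m inch '0 0 -0.15 0 0 0;0 0 -0.3 0 0 0;0 0 -0.3 0 0 0;0 0 -0.3 0 0 0'
python3 - <<'E'
from h import *
im=snapshot("scene");save(cv2.resize(im[150:300,290:470],(720,600)),"lev.png")
snapshot("top")
for n,P in[("up",rk(.04-.0926,-.078,.192)),("shut",rk(-.092,-.078,.107))]: print(n,np.round(w2pix("scene",P)), (np.round(w2pix("scene",P))-[290,150])*4)
for t in("hook","hook_tip"):print(t,[(np.round(d["uv"],1).tolist(),round(d["p"],2)) for d in landmark_of("top",t)[:2]])
m=cut_out("top","hook")[0];print(m["rect"],m["p"]);np.save("hm.npy",m["pixels"])
E
```

```text
clock: 6.15
tool_pos: [0.7257, -0.0671, 0.1714]
orientation: [179.8, -13.3, -170.1]
force: [-15.6, 5.6, 13.3]
opening: 0.0158
gripper_force: 30.0
clock: 6.4
tool_pos: [0.7282, -0.068, 0.1741]
orientation: [179.9, -12.1, -170.2]
force: [-0.7, -0.1, 0.6]
opening: 0.0306
gripper_force: 0.0
clock: 6.73
tool_pos: [0.7486, -0.0653, 0.2676]
orientation: [180.0, -11.6, -170.2]
force: [-1.1, -0.0, -0.6]
opening: 0.0439
gripper_force: 0.0
up [385. 190.] [380. 160.]
shut [370. 230.] [320. 320.]
hook [([214.1, 297.0], 0.79)]
hook_tip [([214.5, 236.7], 0.81)]
[206.9, 236.9, 13.0, 80.9] 0.57
```

View pics/lev.png

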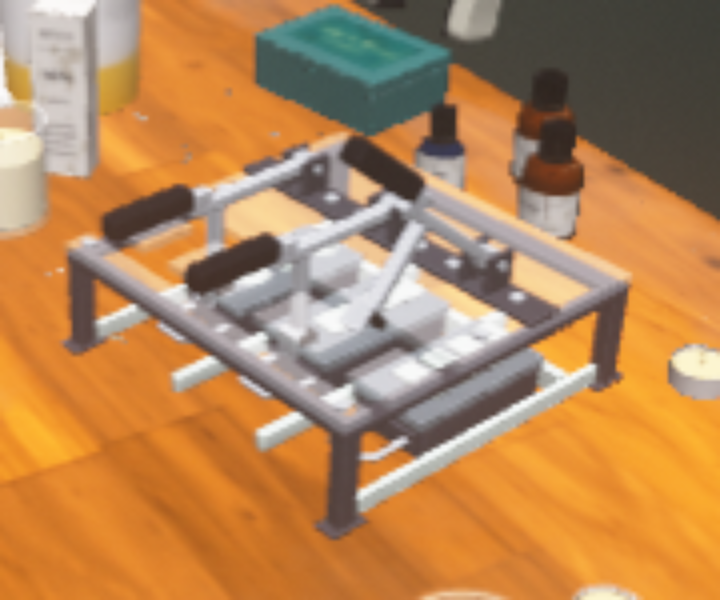

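The picture shows bay2's handle up at crop (384,167), against (380,160) for fully up, so it may be a degree or so short. I'll regrip it and push it firmly to the stop.

```bash
python3 -m inch '0 0 0.15 0 0 0;0 0 0.3 0 0 0;0 0 0.3 0 0 0;0 0 0.3 0 0 0' 0
python3 -m inch '0 0 0 0 0 0;0 0 0 0 0 0;0 0 0 0 0 0;0 0 0 0 0 0' 1
python3 - <<'E'
from h import *
Y=RK[2]-180
def g(f,th,back=0):
    P=rk(.04-.132*np.cos(f)+.01*np.sin(f),-.078,.097+.132*np.sin(f)+.01*np.cos(f)); t=ori(Y,th)
    return P+t.apply([0,0,.019-back]),t
print(get_obs()["force"])
p,r=g(.72,12)
for f in (.74,.77,.80): print(rel(p,r,*g(f,12+np.degrees(f-.72))),np.round(g(f,12)[0]-p,4))
E
```

```text
clock: 7.32
tool_pos: [0.7257, -0.0682, 0.1704]
orientation: [179.9, -12.6, -170.2]
force: [0.8, 0.2, 1.4]
opening: 0.0441
gripper_force: 0.0
clock: 7.65
tool_pos: [0.7294, -0.0678, 0.1759]
orientation: [179.9, -12.0, -170.2]
force: [0.1, -0.6, 0.5]
opening: 0.0229
gripper_force: 0.0
[ 0.1477675  -0.60841069  0.48921659]
-0.0037 -0.0000 -0.0073 0.0000 0.0064 0.0000 [0.0019 0.0003 0.0018]
-0.0095 0.0000 -0.0181 0.0000 0.0159 -0.0000 [0.0048 0.0008 0.0045]
-0.0156 -0.0000 -0.0288 0.0000 0.0255 -0.0000 [0.0077 0.0013 0.0071]
```

```bash
python3 -m inch '0 0 0 0 0 0;0 0 0 0 0 0;-0.004 0 -0.007 0 0.006 0;-0.008 0 -0.015 0 0.013 0;-0.012 0 -0.022 0 0.019 0;-0.0156 0 -0.029 0 0.025 0;-0.0156 0 -0.029 0 0.025 0' 1
python3 -m inch '0 0 0 0 0 0;0 0 0 0 0 0;0 0 0 0 0 0' 0
python3 -m inch '0 0 -0.15 0 0 0;0 0 -0.3 0 0 0;0 0 -0.3 0 0 0;0 0 -0.3 0 0 0'
python3 - <<'E'
from h import *
a=cv2.imread("pics/scene0.png");im=snapshot("scene");save(im,"scene2.png")
# dark handle pixels near the up position
g=im[170:215,360:410].max(2)<70
for i,n in enumerate(range(1)):
    n,l,s,c=cv2.connectedComponentsWithStats(g.astype(np.uint8)); print(s[1:].tolist(),(c[1:]+[360,170]).round(1).tolist())
b=cv2.cvtColor(cv2.imread("pics/lev.png"),cv2.COLOR_BGR2RGB); b=cv2.resize(b,(180,150),interpolation=cv2.INTER_AREA)
g=b[20:65,70:120].max(2)<70;n,l,s,c=cv2.connectedComponentsWithStats(g.astype(np.uint8)); print(s[1:].tolist(),(c[1:]+[360,170]).round(1).tolist())
for f in(.66,.69,.72): 
  for d in(-.032,.032): print(f,d,np.round(w2pix("scene",rk(.04+(-.132+d)*np.cos(f)+.01*np.sin(f),-.078,.097+(.132-d)*np.sin(f)+.01*np.cos(f))),1))
E
```

```text
clock: 8.23
tool_pos: [0.7309, -0.0661, 0.1787]
orientation: [179.7, -17.3, -170.2]
force: [-12.6, 1.5, -7.9]
opening: 0.0155
gripper_force: 30.0
clock: 8.48
tool_pos: [0.7351, -0.0669, 0.1821]
orientation: [179.9, -16.6, -170.2]
force: [-0.5, -0.5, 0.7]
opening: 0.0302
gripper_force: 0.0
clock: 8.82
tool_pos: [0.7622, -0.0629, 0.2728]
orientation: [180.0, -16.1, -170.2]
force: [0.2, 0.4, -0.2]
opening: 0.0436
gripper_force: 0.0
[[36, 6, 8, 11, 61], [17, 12, 19, 17, 142]] [[400.3, 181.0], [385.8, 190.1]]
[[37, 6, 7, 11, 53], [16, 15, 19, 15, 116]] [[399.9, 181.2], [385.1, 191.8]]
0.66 -0.032 [375.1 188.6]
0.66 0.032 [391.  197.7]
0.69 -0.032 [376.3 186.5]
0.69 0.032 [391.7 196.6]
0.72 -0.032 [377.6 184.5]
0.72 0.032 [392.5 195.4]
```

The handle blob at (385.8,190.1) now matches the fully-up prediction of (385,190), and the pull met about 14 N, more than the hinge needs, so the lever is at its stop. Next is the hook.

Run:
```python
from h import *
for n,a,z in[("o",(214.1,297),0),("t",(215,237),.004)]: print(n,pix2w("top",a,z))
for n,a,z in[("o",(219,212),0),("t",(270,196),.004)]: print(n,pix2w("scene",a,z))
p,r=tool();A=np.array([.44,.35,.26])
chain((p+(A-p)*.5,ori(-176)),(A,ori(178)))
```

```text
o [0.45310385 0.35275633 0.        ]
t [0.62535063 0.35030938 0.004     ]
o [0.46708229 0.35304774 0.        ]
t [0.62870205 0.36171607 0.004     ]
0.3891 0.7684 0.1333 -0.0040 -0.0908 0.0319  rows>=6.3
0.4860 0.7233 0.0171 -0.0000 -0.0000 0.0333  rows>=6.3
```

```bash
python3 -m inch '0.389 0.768 0.133 -0.004 -0.091 0.032;0.389 0.768 0.133 -0.004 -0.091 0.032;0.389 0.768 0.133 -0.004 -0.091 0.032;0.389 0.768 0.133 -0.004 -0.091 0.032;0.389 0.768 0.133 -0.004 -0.091 0.032;0.389 0.768 0.133 -0.004 -0.091 0.032;0.389 0.768 0.133 -0.004 -0.091 0.032' -0.1
python3 -m inch '0.486 0.723 0.017 0 0 0.033;0.486 0.723 0.017 0 0 0.033;0.486 0.723 0.017 0 0 0.033;0.486 0.723 0.017 0 0 0.033;0.486 0.723 0.017 0 0 0.033;0.486 0.723 0.017 0 0 0.033;0.486 0.723 0.017 0 0 0.033;0.486 0.723 0.017 0 0 0.033;0.486 0.723 0.017 0 0 0.033'
python3 - <<'E'
from h import *
C=cam("wrist");im=snapshot("wrist");save(im,"w2.png")
np.savez("w2.npz",K=C[0],k=C[1],R=C[2],t=C[3])
for t,z in[("hook",0),("hook_tip",.004)]:
  for d in landmark_of("wrist",t)[:2]: print(t,np.round(d["uv"],1),round(d["p"],2),pix2w(0,d["uv"],z,C))
m=cut_out("wrist","hook")
for d in m[:2]: print(d["rect"],d["p"])
E
```

```text
clock: 9.45
tool_pos: [0.5964, 0.1456, 0.2635]
orientation: [180.0, -0.2, -176.0]
force: [0.9, -0.8, 0.0]
opening: 0.0482
gripper_force: 0.0
clock: 10.2
tool_pos: [0.4381, 0.3501, 0.2586]
orientation: [-179.9, -0.3, 178.2]
force: [0.5, -0.1, -0.2]
opening: 0.0482
gripper_force: 0.0
hook [329.1 218.4] 0.96 [0.45730916 0.35482129 0.        ]
[314.3, 170.2, 26.5, 154.6] 0.62
```

View pics/w2.png

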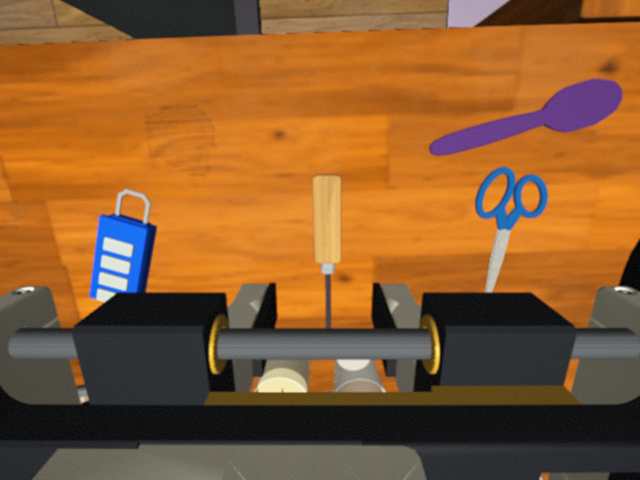

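The handle's rear end is at (326,176) and its front at (328,263), with the rod running on to (329,328). It is almost aligned with the tool.

Run:
```python
from h import *
d=np.load("w2.npz");C=(d["K"],float(d["k"]),d["R"],d["t"])
im=cv2.cvtColor(cv2.imread("pics/w2.png"),cv2.COLOR_BGR2HSV)
for v in(190,220,250): print(v,im[v,300:356:3].tolist()[2:18:3])
A=pix2w(0,(326.8,176),.018,C);B=pix2w(0,(328,264),.018,C);D=pix2w(0,(328.7,322),.03,C)
print(A,B,D,np.linalg.norm(A-B))
o=[(C,(-.06,0,.018),(326.8,176),1),(C,(.05,0,.018),(328,264),1),(C,(.10,0,.03),(328.7,w2pix(0,D,C)[1]),0)]
x,r=fit(o,[.457,.355,-2]);print(x,r.round(1).tolist())
# yaw from handle rear to the rod far point
print("yaw",np.degrees(np.arctan2(*(D-A)[1::-1])),np.degrees(np.arctan2(*(B-A)[1::-1])))
```

```text
190 [[15, 217, 212], [18, 143, 228], [18, 142, 223], [18, 141, 228], [14, 206, 203], [15, 217, 212]]
220 [[15, 209, 226], [18, 142, 222], [18, 142, 222], [20, 137, 235], [15, 207, 224], [15, 213, 226]]
250 [[15, 210, 225], [18, 147, 213], [18, 146, 226], [20, 133, 238], [14, 204, 221], [15, 212, 221]]
[0.40288128 0.35345146 0.018     ] [0.51116294 0.35173413 0.018     ] [0.58557121 0.35038462 0.03      ] 0.10829527505737217
[ 0.46218311  0.35250981 -0.90956859] [[-0.0, -0.6], [0.0, 0.8], [-0.0, -0.0]]
yaw -0.9617431444294227 -0.9086253427212021
```

Run:
```python
from h import *
a=np.radians(-.95);P=np.array([.4622+.035*np.cos(a),.3525+.035*np.sin(a),.0])
chain((P+[0,0,.06],ori(179.05)),(P+[0,0,.003],ori(179.05)))
```

```text
-0.1948 0.0178 0.6615 -0.0003 -0.0014 -0.0061  rows>=5.0
0.0000 -0.0000 0.1900 0.0000 0.0000 0.0000  rows>=1.4
```

```bash
python3 -m inch '-0.195 0.018 0.661 0 -0.001 -0.006;-0.195 0.018 0.661 0 -0.001 -0.006;-0.195 0.018 0.661 0 -0.001 -0.006;-0.195 0.018 0.661 0 -0.001 -0.006;-0.195 0.018 0.661 0 -0.001 -0.006;-0.195 0.018 0.661 0 -0.001 -0.006;-0.195 0.018 0.661 0 -0.001 -0.006;-0.195 0.018 0.661 0 -0.001 -0.006' -0.1
python3 -m inch '0 0 0.06 0 0 0;0 0 0.12 0 0 0;0 0 0.17 0 0 0;0 0 0.19 0 0 0;0 0 0.19 0 0 0;0 0 0.19 0 0 0'
python3 -m inch '0 0 0 0 0 0;0 0 0 0 0 0;0 0 0 0 0 0;0 0 0 0 0 0;0 0 0 0 0 0;0 0 0 0 0 0' 1
```

```text
clock: 11.07
tool_pos: [0.4977, 0.353, 0.0616]
orientation: [-180.0, -0.0, 179.1]
force: [0.4, -0.1, 0.1]
opening: 0.0482
gripper_force: 0.0
clock: 11.57
tool_pos: [0.4973, 0.354, 0.0054]
orientation: [179.9, 0.0, 179.1]
force: [0.4, 0.7, 0.2]
opening: 0.048
gripper_force: 0.0
clock: 12.07
tool_pos: [0.497, 0.3535, 0.0044]
orientation: [180.0, -0.0, 179.1]
force: [-1.9, -0.6, 7.0]
opening: 0.0337
gripper_force: 30.0
```

Run:
```python
from h import *
p,r=tool();Y=RK[2]-180
u=p+[0,0,.125];A=rk(-.29,-.078,.125)
print(A,rk(-.185,-.078,0))
chain((u,r),((u+A)/2,ori(184.5)),(A,ori(Y)))
```

```text
[ 0.49675363 -0.10753638  0.125     ] [ 0.6002008 -0.0895452  0.       ]
0.0002 0.0001 -0.4167 0.0000 0.0000 0.0000  rows>=3.0
-0.0111 -0.7683 0.0072 0.0001 -0.0001 -0.0297  rows>=5.5
0.0606 -0.7660 0.0073 -0.0000 0.0000 -0.0298  rows>=5.5
```

```bash
python3 -m inch '0 0 -0.1 0 0 0;0 0 -0.2 0 0 0;0 0 -0.3 0 0 0;0 0 -0.4 0 0 0;0 0 -0.417 0 0 0;0 0 -0.417 0 0 0'
python3 -m inch '-0.001 -0.1 0 0 0 -0.004;-0.003 -0.22 0.002 0 0 -0.008;-0.005 -0.34 0.004 0 0 -0.012;-0.007 -0.46 0.005 0 0 -0.018;-0.009 -0.58 0.006 0 0 -0.024;-0.011 -0.7 0.007 0 0 -0.029;-0.011 -0.768 0.007 0 0 -0.03;-0.011 -0.768 0.007 0 0 -0.03'
python3 -m inch '0.008 -0.1 0 0 0 -0.004;0.017 -0.22 0.002 0 0 -0.008;0.027 -0.34 0.004 0 0 -0.012;0.036 -0.46 0.005 0 0 -0.018;0.046 -0.58 0.006 0 0 -0.024;0.055 -0.7 0.007 0 0 -0.029;0.061 -0.766 0.007 0 0 -0.03;0.061 -0.766 0.007 0 0 -0.03;0.061 -0.766 0.007 0 0 -0.03'
python3 - <<'E'
from h import *
im=snapshot("scene");save(im[140:440,160:560],"s3.png");snapshot("top")
for c in("scene","top"):
  for d in landmark_of(c,"hook_tip")[:2]: print(c,np.round(d["uv"],1),round(d["p"],2))
p,r=tool();print(p)
for c in("scene","top"): print(c,w2pix(c,p+r.apply([-.13,0,.0])))
E
```

```text
clock: 12.57
tool_pos: [0.4977, 0.3543, 0.1312]
orientation: [179.8, 0.1, 179.1]
force: [0.1, -0.7, -1.3]
opening: 0.0336
gripper_force: 30.0
clock: 13.23
tool_pos: [0.4945, 0.1187, 0.1247]
orientation: [-179.9, -0.3, -175.7]
force: [-0.0, 0.2, -1.1]
opening: 0.034
gripper_force: 30.0
clock: 13.98
tool_pos: [0.4954, -0.1088, 0.1231]
orientation: [-180.0, -0.2, -170.2]
force: [0.9, -0.2, -1.2]
opening: 0.0338
gripper_force: 30.0
scene [345.8 234.3] 0.6
scene [382.7 193.5] 0.53
top [370.5 231. ] 0.54
[ 0.49624377 -0.10697437  0.12400214]
scene [346.07309743 234.19694181]
top [369.62533161 232.00762097]
```

View pics/s3.png

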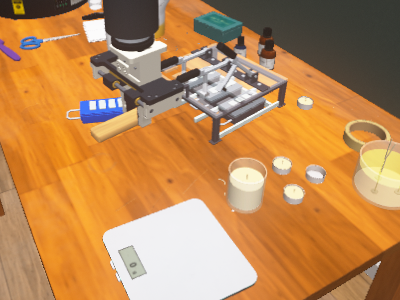

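The scene view shows the hook level in the grip. Its tip was reported at (345.8,234.3) and predicted at (346.1,234.2), so the grip geometry holds and I can go in under the cover.

Run:
```python
from h import *
Y=RK[2]-180
chain((rk(-.29,-.078,.0255),ori(Y)),(rk(-.185,-.078,.0255),ori(Y)),(rk(-.185,-.078,.008),ori(Y)))
```

```text
-0.0020 -0.0021 0.3283 -0.0001 -0.0007 0.0006  rows>=2.4
-0.3500 0.0000 0.0000 0.0000 0.0000 0.0000  rows>=2.5
0.0000 -0.0000 0.0583 0.0000 0.0000 0.0000  rows>=0.4
```

```bash
python3 -m inch '-0.002 -0.002 0.1 0 0 0;-0.002 -0.002 0.2 0 0 0;-0.002 -0.002 0.28 0 0 0;-0.002 -0.002 0.328 0 0 0;-0.002 -0.002 0.328 0 0 0;-0.002 -0.002 0.328 0 0 0'
python3 -m inch '-0.06 0 0 0 0 0;-0.12 0 0 0 0 0;-0.18 0 0 0 0 0;-0.24 0 0 0 0 0;-0.3 0 0 0 0 0;-0.34 0 0 0 0 0;-0.35 0 0 0 0 0;-0.35 0 0 0 0 0;-0.35 0 0 0 0 0'
python3 - <<'E'
from h import *
Y=RK[2]-180
p,r=tool();tip=p+r.apply([-.13,0,0]);print(p,"tip in rack",R.from_euler("z",-RK[2],degrees=True).apply(tip-[RK[0],RK[1],0]),get_obs()["force"])
im=snapshot("wrist");save(im,"w3.png")
for t in("bail","hook_tip"):
  for d in landmark_of("wrist",t)[:2]: print(t,np.round(d["uv"],1),round(d["p"],2))
snapshot("scene");c=cam("scene")
for t in("bail","hook_tip"):
  for d in landmark_of("scene",t)[:3]: print(t,np.round(d["uv"],1),round(d["p"],2))
print(w2pix(0,rk(-.055,-.078,.012),c),w2pix(0,tip,c))
E
```

```text
clock: 14.68
tool_pos: [0.4966, -0.1077, 0.0256]
orientation: [-180.0, -0.2, -170.0]
force: [0.3, -0.9, -1.0]
opening: 0.0339
gripper_force: 30.0
clock: 15.43
tool_pos: [0.6001, -0.09, 0.0267]
orientation: [-180.0, -0.0, -170.1]
force: [-0.3, 0.3, -0.6]
opening: 0.0336
gripper_force: 30.0
[ 0.60014923 -0.09000864  0.02666477] tip in rack [-0.05513035 -0.0782943   0.02655899] [-0.3159854   0.30611304 -0.60274794]
hook_tip [322.9 224.5] 0.25
bail [233.5 253.4] 0.86
bail [379.5 259.9] 0.8
bail [277.2 186.3] 0.43
[379.68572473 258.56170994] [380.09454972 253.59369741]
```

```bash
python3 -m inch '0 0 0.02 0 0 0;0 0 0.04 0 0 0;0 0 0.06 0 0 0;0 0 0.06 0 0 0;0 0 0.06 0 0 0'
python3 -m inch '0.02 0 0 0 0 0;0.04 0 0 0 0 0;0.07 0 0 0 0 0;0.11 0 0 0 0 0;0.15 0 0 0 0 0;0.19 0 0 0 0 0;0.23 0 0 0 0 0;0.27 0 0 0 0 0;0.3 0 0 0 0 0;0.3 0 0 0 0 0'
python3 - <<'E'
from h import *
snapshot("scene");c=cam("scene")
print(get_obs()["force"])
p,r=tool();tip=p+r.apply([-.13,0,0]);print("tip rack",R.from_euler("z",-RK[2],degrees=True).apply(tip-[RK[0],RK[1],0]))
for d in landmark_of("scene","bail")[:3]: print(np.round(d["uv"],1),round(d["p"],2),R.from_euler("z",-RK[2],degrees=True).apply(pix2w(0,d["uv"],.012,c)-[RK[0],RK[1],0]))
E
```

```text
clock: 16.15
tool_pos: [0.5997, -0.0904, 0.007]
orientation: [-180.0, -0.2, -170.1]
force: [-0.3, -0.9, -1.5]
opening: 0.034
gripper_force: 30.0
clock: 16.98
tool_pos: [0.5094, -0.1062, 0.0083]
orientation: [-180.0, -0.1, -170.1]
force: [-0.4, 0.5, -1.6]
opening: 0.0337
gripper_force: 30.0
[-0.04364367 -0.00527764 -0.3252502 ]
tip rack [-0.14601383 -0.07878018  0.00824605]
[233.8 253.3] 0.89 [-0.31218733  0.15831336  0.012     ]
[355.1 272.4] 0.56 [-0.13442798 -0.08076665  0.012     ]
```

The bail is following: its middle is now at rack x = -0.134, with the tip at -0.146 against the crossbar. I'll keep drawing.

```bash
python3 -m inch '0.03 0 0 0 0 0;0.07 0 0 0 0 0;0.11 0 0 0 0 0;0.15 0 0 0 0 0;0.19 0 0 0 0 0;0.23 0 0 0 0 0;0.27 0 0 0 0 0;0.31 0 0 0 0 0;0.32 0 0 0 0 0;0.32 0 0 0 0 0'
python3 -m inch '0 0 0 0 0 0;-0.01 0 0 0 0 0;-0.02 0 0 0 0 0'
python3 - <<'E'
from h import *
im=snapshot("scene");c=cam("scene");save(im[140:440,200:600],"s4.png")
iv=R.from_euler("z",-RK[2],degrees=True)
p,r=tool();tip=p+r.apply([-.13,0,0]);print("tip rack",iv.apply(tip-[RK[0],RK[1],0]))
for d in landmark_of("scene","bail")[:3]: print(np.round(d["uv"],1),round(d["p"],2),iv.apply(pix2w(0,d["uv"],.012,c)-[RK[0],RK[1],0]))
for d in landmark_of("scene","mould_bar")[:3]: print(np.round(d["uv"],1),round(d["p"],2),iv.apply(pix2w(0,d["uv"],0,c)-[RK[0],RK[1],0]))
E
```

```text
clock: 17.92
tool_pos: [0.415, -0.1227, 0.008]
orientation: [-180.0, -0.2, -170.1]
force: [0.5, 0.4, 0.4]
opening: 0.0338
gripper_force: 30.0
clock: 18.17
tool_pos: [0.4234, -0.1212, 0.008]
orientation: [-180.0, -0.1, -170.1]
force: [0.6, 0.4, -1.1]
opening: 0.0337
gripper_force: 30.0
tip rack [-0.23365384 -0.07879078  0.00795687]
[318.9 287.8] 0.98 [-0.23047029 -0.07173201  0.012     ]
[346.6 281.2] 0.65 [-0.15982519 -0.08131262  0.        ]
[291.6 203. ] 0.36 [-0.05024374  0.29090312  0.        ]
```

View pics/s4.png

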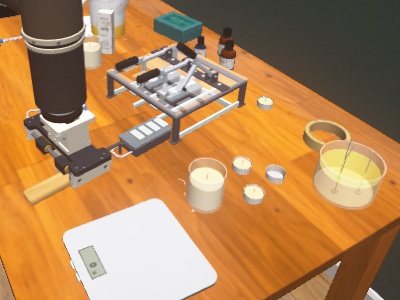

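The mould is about 40 mm past halfway out, upright, with the bail at full-picture (319,288). I'll lift the hook straight out and lay it back where it was.

Run:
```python
from h import *
p,r=tool();Y=RK[2]-180
u=p+[0,0,.125];A=np.array([.467,.353,.133])
chain((u,r),((u+A)/2,ori(184.5)),(A,ori(179.05)),(A*[1,1,0]+[0,0,.0045],ori(179.05)))
```

```text
0.0007 -0.0002 -0.4167 0.0000 0.0000 0.0000  rows>=3.0
-0.2076 0.7660 -0.0008 -0.0002 -0.0005 0.0301  rows>=5.7
-0.1342 0.7822 -0.0001 0.0000 -0.0000 0.0303  rows>=5.7
0.0000 -0.0000 0.4283 0.0000 0.0000 0.0000  rows>=3.1
```

```bash
python3 -m inch '0 0 -0.06 0 0 0;0 0 -0.14 0 0 0;0 0 -0.24 0 0 0;0 0 -0.35 0 0 0;0 0 -0.417 0 0 0;0 0 -0.417 0 0 0'
python3 -m inch '-0.03 0.1 0 0 0 0.004;-0.06 0.22 0 0 0 0.008;-0.09 0.34 0 0 0 0.013;-0.12 0.46 0 0 0 0.018;-0.15 0.58 0 0 0 0.023;-0.19 0.7 0 0 0 0.028;-0.208 0.766 0 0 0 0.03'
python3 -m inch '-0.02 0.1 0 0 0 0.004;-0.04 0.22 0 0 0 0.008;-0.06 0.34 0 0 0 0.013;-0.08 0.46 0 0 0 0.018;-0.1 0.58 0 0 0 0.023;-0.12 0.7 0 0 0 0.028;-0.134 0.782 0 0 0 0.03;-0.134 0.782 0 0 0 0.03;-0.134 0.782 0 0 0 0.03'
python3 -m inch '0 0 0.1 0 0 0;0 0 0.2 0 0 0;0 0 0.3 0 0 0;0 0 0.37 0 0 0;0 0 0.4 0 0 0;0 0 0.415 0 0 0;0 0 0.415 0 0 0'
```

```text
clock: 18.82
tool_pos: [0.4259, -0.1211, 0.1375]
orientation: [-179.9, 0.3, -170.0]
force: [0.1, -0.4, -1.0]
opening: 0.0338
gripper_force: 30.0
clock: 19.4
tool_pos: [0.4454, 0.1192, 0.1327]
orientation: [-180.0, -0.1, -175.4]
force: [1.2, 0.4, -0.2]
opening: 0.0337
gripper_force: 30.0
clock: 20.15
tool_pos: [0.466, 0.3538, 0.1312]
orientation: [-179.9, -0.2, 179.2]
force: [-0.1, -0.6, -2.7]
opening: 0.0335
gripper_force: 30.0
clock: 20.73
tool_pos: [0.4664, 0.3521, 0.0079]
orientation: [-179.9, -0.1, 179.1]
force: [-0.8, 0.3, -1.0]
opening: 0.0341
gripper_force: 30.0
```

```bash
python3 -m inch '0 0 0.005 0 0 0;0 0 0.01 0 0 0;0 0 0.012 0 0 0;0 0 0.012 0 0 0'
python3 -m inch '0 0 0 0 0 0;0 0 0 0 0 0;0 0 0 0 0 0;0 0 0 0 0 0' -0.2
python3 -m inch '0 0 -0.06 0 0 0;0 0 -0.15 0 0 0;0 0 -0.28 0 0 0;0 0 -0.4 0 0 0;0 0 -0.52 0 0 0;0 0 -0.6 0 0 0;0 0 -0.6 0 0 0' -0.2
python3 - <<'E'
from h import *
p,r=tool();Y=RK[2]-180
T=rk(-.20,-.078,.25);print(p,T)
chain(((p+T)/2,ori(184.5)),(T,ori(Y)))
E
```

```text
clock: 21.07
tool_pos: [0.4667, 0.3533, 0.0056]
orientation: [180.0, -0.0, 179.1]
force: [0.5, 0.1, -1.1]
opening: 0.0335
gripper_force: 30.0
clock: 21.4
tool_pos: [0.4666, 0.353, 0.005]
orientation: [-180.0, -0.1, 179.1]
force: [-0.1, -0.1, 1.1]
opening: 0.0515
gripper_force: 0.0
clock: 21.98
tool_pos: [0.4689, 0.3551, 0.1913]
orientation: [179.6, 0.3, 179.2]
force: [0.8, 0.9, 0.8]
opening: 0.0527
gripper_force: 0.0
[0.46894061 0.35513064 0.19126215] [ 0.58542264 -0.09211537  0.25      ]
-0.2055 -0.7419 -0.1017 0.0020 0.0018 -0.0296  rows>=5.6
-0.1351 -0.7583 -0.0979 -0.0000 0.0000 -0.0298  rows>=5.6
```

```bash
python3 -m inch '-0.205 -0.742 -0.102 0.002 0.002 -0.03;-0.205 -0.742 -0.102 0.002 0.002 -0.03;-0.205 -0.742 -0.102 0.002 0.002 -0.03;-0.205 -0.742 -0.102 0.002 0.002 -0.03;-0.205 -0.742 -0.102 0.002 0.002 -0.03;-0.205 -0.742 -0.102 0.002 0.002 -0.03;-0.205 -0.742 -0.102 0.002 0.002 -0.03' -0.75
python3 -m inch '-0.135 -0.758 -0.098 0 0 -0.03;-0.135 -0.758 -0.098 0 0 -0.03;-0.135 -0.758 -0.098 0 0 -0.03;-0.135 -0.758 -0.098 0 0 -0.03;-0.135 -0.758 -0.098 0 0 -0.03;-0.135 -0.758 -0.098 0 0 -0.03;-0.135 -0.758 -0.098 0 0 -0.03;-0.135 -0.758 -0.098 0 0 -0.03;-0.135 -0.758 -0.098 0 0 -0.03'
python3 - <<'E'
from h import *
C=cam("wrist");im=snapshot("wrist");save(im[100:420,120:520],"w4.png")
iv=R.from_euler("z",-RK[2],degrees=True)
np.savez("w4.npz",K=C[0],k=C[1],R=C[2],t=C[3])
for t,z in[("bail",.012),("mould_bar",0)]:
  for d in landmark_of("wrist",t)[:2]: print(t,np.round(d["uv"],1),round(d["p"],2),iv.apply(pix2w(0,d["uv"],z,C)-[RK[0],RK[1],0]))
print(tool()[0],w2pix(0,rk(-.16,-.078,.03),C))
snapshot("scene")
for t in("hook","hook_tip"):
  for d in landmark_of("scene",t)[:2]: print(t,np.round(d["uv"],1),round(d["p"],2),pix2w("scene",d["uv"],0))
E
```

```text
clock: 22.57
tool_pos: [0.5255, 0.1257, 0.2161]
orientation: [-179.6, -0.4, -175.7]
force: [-0.5, 0.1, -0.2]
opening: 0.0763
gripper_force: 0.0
clock: 23.32
tool_pos: [0.5831, -0.0935, 0.2454]
orientation: [-179.7, -0.5, -170.1]
force: [0.5, 0.4, 0.2]
opening: 0.077
gripper_force: 0.0
bail [546.8 105.9] 0.98 [-0.31459912  0.15723682  0.012     ]
bail [324.4 179.9] 0.89 [-0.23559386 -0.08050877  0.012     ]
mould_bar [504.3 162.9] 0.84 [-0.2540171   0.12675794  0.        ]
mould_bar [322.2 233.1] 0.56 [-0.16958499 -0.08319933  0.        ]
[ 0.58318152 -0.09265676  0.24586473] [326.44618859 248.13156008]
hook [383.7 194.5] 0.38 [0.93219777 0.20680644 0.        ]
hook_tip [262.4 198.3] 0.72 [0.60587338 0.36677319 0.        ]
hook_tip [443.3 308.6] 0.55 [ 0.75360482 -0.26158316  0.        ]
```

View pics/w4.png

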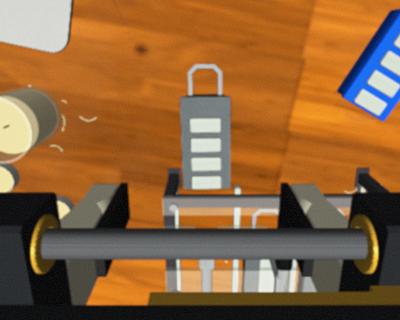

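The mould is straight and upright. Its front edge is at full-picture row ~196, centre column ~326, with all four pads clear of the cover edge at row ~297.

Run:
```python
from h import *
d=np.load("w4.npz");C=(d["K"],float(d["k"]),d["R"],d["t"])
iv=R.from_euler("z",-RK[2],degrees=True);f=lambda u,v,z:iv.apply(pix2w(0,(u,v),z,C)-[RK[0],RK[1],0]).round(4)
print("front",f(326,196,.03),f(301,196,.03),f(351,196,.03));print("side L/R low",f(302,285,.03),f(351,285,.03)); print("crossbar",f(324.5,166,.012))
m=rk(f(326,196,.03)[0]+.055,f(326.3,240,.03)[1],0);print("mould",m)
Y=RK[2]-180;G=rk(f(326,196,.03)[0]+.055-.012,f(326.3,240,.03)[1],0)
chain((G+[0,0,.08],ori(Y)),(G+[0,0,.005],ori(Y)))
```

```text
front [-0.2202 -0.0786  0.03  ] [-0.2201 -0.1061  0.03  ] [-0.2202 -0.0512  0.03  ]
side L/R low [-0.1139 -0.1069  0.03  ] [-0.1141 -0.0487  0.03  ]
crossbar [-0.2511 -0.0804  0.012 ]
mould [ 0.61974225 -0.08634962  0.        ]
-0.0881 0.0036 0.5529 -0.0018 -0.0027 0.0008  rows>=4.0
0.0000 -0.0000 0.2500 0.0000 0.0000 0.0000  rows>=1.8
```

```bash
python3 -m inch '-0.055 0.004 0.1 0 -0.002 0;-0.055 0.004 0.22 0 -0.002 0;-0.055 0.004 0.34 0 -0.002 0;-0.055 0.004 0.45 0 -0.002 0;-0.055 0.004 0.553 0 -0.002 0;-0.055 0.004 0.553 0 -0.002 0;-0.055 0.004 0.553 0 -0.002 0'
python3 -m inch '0 0 0.07 0 0 0;0 0 0.14 0 0 0;0 0 0.2 0 0 0;0 0 0.245 0 0 0;0 0 0.245 0 0 0;0 0 0.245 0 0 0'
python3 -m inch '0 0 0 0 0 0;0 0 0 0 0 0;0 0 0 0 0 0;0 0 0 0 0 0;0 0 0 0 0 0' 1
python3 -m inch '0.03 0 0 0 0 0;0.06 0 0 0 0 0;0.1 0 0 0 0 0;0.14 0 0 0 0 0;0.16 0 0 0 0 0;0.16 0 0 0 0 0'
```

```text
clock: 24.2
tool_pos: [0.5973, -0.0908, 0.0791]
orientation: [-179.7, -0.3, -170.0]
force: [0.2, -0.1, 0.8]
opening: 0.0771
gripper_force: 0.0
clock: 24.7
tool_pos: [0.5995, -0.0912, 0.0084]
orientation: [-179.6, -0.0, -170.0]
force: [-0.3, -0.1, 0.6]
opening: 0.0765
gripper_force: 0.0
clock: 25.12
tool_pos: [0.5987, -0.0912, 0.0076]
orientation: [-179.7, -0.0, -170.1]
force: [-1.2, 2.1, 7.1]
opening: 0.0553
gripper_force: 29.9
clock: 25.62
tool_pos: [0.55, -0.0999, 0.0076]
orientation: [-179.7, -0.1, -170.1]
force: [-1.2, 0.7, 10.8]
opening: 0.0558
gripper_force: 29.9
```

```bash
python3 -m inch '0 0 0 0 0 0;0 0 0 0 0 0;0 0 0 0 0 0' -0.6
python3 -m inch '-0.03 0 0 0 0 0;-0.06 0 0 0 0 0;-0.072 0 0 0 0 0;-0.072 0 0 0 0 0'
python3 -m inch '0 0 0 0 0 0;0 0 0 0 0 0;0 0 0 0 0 0;0 0 0 0 0 0;0 0 0 0 0 0' 1
python3 - <<'E'
from h import *
for c in("top","scene"):
    snapshot(c);C=cam(c)
    for d in landmark_of(c,"scale_plate")[:1]: print(c,d["p"],pix2w(0,d["uv"],.019,C))
    d=cut_out(c,"scale_plate")[0]; k=max(cv2.findContours(d["pixels"].astype(np.uint8),0,1)[0],key=cv2.contourArea)
    q=cv2.approxPolyDP(k,.03*cv2.arcLength(k,True),True)[:,0]
    W=np.array([pix2w(0,u,.017,C)[:2] for u in q.astype(float)]);print(d["p"],q.tolist(),W.round(3).tolist(),W.mean(0),cv2.minAreaRect(W.astype(np.float32)*1000))
E
```

```text
clock: 25.87
tool_pos: [0.5495, -0.0999, 0.0061]
orientation: [-179.7, -0.2, -170.1]
force: [0.5, -0.4, -0.2]
opening: 0.0682
gripper_force: 0.0
clock: 26.2
tool_pos: [0.5734, -0.0957, 0.0062]
orientation: [-179.7, -0.1, -170.1]
force: [0.4, 0.2, 0.3]
opening: 0.0698
gripper_force: 0.0
clock: 26.62
tool_pos: [0.5716, -0.096, 0.0064]
orientation: [-179.7, -0.2, -170.1]
force: [0.7, 0.4, -2.6]
opening: 0.0556
gripper_force: 29.9
top 0.92 [ 0.44204138 -0.34568278  0.019     ]
0.63 [[429, 262], [426, 327], [489, 331], [492, 267]] [[0.547, -0.262], [0.363, -0.249], [0.348, -0.431], [0.53, -0.445]] [ 0.44702389 -0.34690459] ((447.3539123535156, -346.565185546875), (183.83079528808594, 185.51446533203125), 85.62449645996094)
scene 0.58 [ 0.44749642 -0.34437985  0.019     ]
0.93 [[358, 340], [263, 376], [307, 470], [415, 419]] [[0.545, -0.263], [0.359, -0.256], [0.351, -0.438], [0.535, -0.445]] [ 0.44751104 -0.35064368] ((448.26593017578125, -350.6773681640625), (182.4298553466797, 186.5436248779297), 87.70392608642578)
```

Run:
```python
from h import *
p,r=tool();Y=RK[2]-180
o=r.apply([0,0,0]);A=np.array([.447,-.348,.0]);t=ori(176)
chain((p+[0,0,.08],r),(A+[0,0,.086],t),(A+[0,0,.0265],t))
```

```text
0.0007 -0.0015 -0.2667 0.0000 0.0000 0.0000  rows>=1.9
0.5548 -0.7558 0.0072 -0.0019 -0.0006 0.0773  rows>=6.7
0.0000 -0.0000 0.1983 0.0000 0.0000 0.0000  rows>=1.4
```

```bash
python3 -m inch '0 0 -0.03 0 0 0;0 0 -0.08 0 0 0;0 0 -0.15 0 0 0;0 0 -0.22 0 0 0;0 0 -0.267 0 0 0;0 0 -0.267 0 0 0;0 0 -0.267 0 0 0'
```

```text
clock: 27.5
tool_pos: [0.5727, -0.0954, 0.0878]
orientation: [-179.7, 0.0, -170.1]
force: [0.4, 0.7, -2.5]
opening: 0.0556
gripper_force: 29.9
```

```bash
python3 -m inch '0.05 -0.07 0.001 0 0 0.007;0.11 -0.15 0.002 0 0 0.015;0.17 -0.24 0.003 0 0 0.024;0.24 -0.33 0.004 0 0 0.034;0.31 -0.42 0.005 0 0 0.043;0.38 -0.52 0.006 -0.001 0 0.053;0.45 -0.61 0.007 -0.001 0 0.063;0.51 -0.7 0.007 -0.002 0 0.07;0.555 -0.756 0.007 -0.002 0 0.077;0.555 -0.756 0.007 -0.002 0 0.077'
python3 -m inch '0 0 0 0 0 0;0 0 0 0 0 0;0 0 0.05 0 0 0;0 0 0.1 0 0 0;0 0 0.14 0 0 0;0 0 0.17 0 0 0;0 0 0.18 0 0 0;0 0 0.18 0 0 0'
python3 - <<'E'
from h import *
print(tool()[0],get_obs()["orientation"],get_obs()["force"])
for c in("top","scene"):
    im=snapshot(c);C=cam(c);save(im,c+"5.png")
    for d in landmark_of(c,"mould_bar")[:2]: print(c,round(d["p"],2),np.round(d["uv"]),pix2w(0,d["uv"],.025,C))
E
```

```text
clock: 28.33
tool_pos: [0.4442, -0.3501, 0.0848]
orientation: [180.0, -0.3, 175.8]
force: [1.0, 0.5, -2.7]
opening: 0.0559
gripper_force: 29.9
clock: 29.0
tool_pos: [0.447, -0.3468, 0.0314]
orientation: [180.0, -0.2, 176.1]
force: [0.6, -0.2, -2.7]
opening: 0.0558
gripper_force: 29.9
[ 0.4470032  -0.34679689  0.03135508] [179.96696908  -0.18816521 176.12300527] [ 0.59480055 -0.21701728 -2.72538691]
top 0.62 [302. 279.] [0.50373744 0.09762739 0.025     ]
scene 0.82 [337. 390.] [ 0.45299105 -0.34588323  0.025     ]
scene 0.63 [263. 254.] [0.48973634 0.0652981  0.025     ]
```

```bash
python3 -m inch '0 0 0.006 0 0 0;0 0 0.012 0 0 0;0 0 0.016 0 0 0;0 0 0.019 0 0 0;0 0 0.019 0 0 0;0 0 0.019 0 0 0'
python3 -m inch '0 0 0 0 0 0;0 0 0 0 0 0;0 0 0 0 0 0;0 0 0 0 0 0' -0.75
python3 -m inch '0 0 -0.06 0 0 0;0 0 -0.15 0 0 0;0 0 -0.28 0 0 0;0 0 -0.4 0 0 0;0 0 -0.55 0 0 0;0 0 -0.7 0 0 0;0 0 -0.7 0 0 0;0 0 -0.7 0 0 0'
python3 -m inch '0.2 0.5 0 0 0 0;0.2 0.5 0 0 0 0;0.2 0.5 0 0 0 0;0.2 0.5 0 0 0 0;0.2 0.5 0 0 0 0;0.2 0.5 0 0 0 0'
python3 - <<'E'
from h import *
a=snapshot("scene");b=snapshot("top");C=cam("scene");T=cam("top")
for t,z in[("hook",0),("hook_tip",.004),("mould_bar",.019),("bail",.031)]:
  for n,c in(("top",T),("scene",C)):
    for d in landmark_of(n,t)[:2]: print(t,n,round(d["p"],2),pix2w(0,d["uv"],z,c).round(3))
A=cv2.resize(a[160:480,180:480],(562,600));B=np.vstack([cv2.resize(b[200:340,150:250],(238,333)),cv2.resize(b[240:350,410:510],(238,262))])
save(np.hstack([A,B[:600] if B.shape[0]>=600 else np.vstack([B,np.zeros((600-B.shape[0],238,3),np.uint8)])]),"fin.png")
E
```

```text
clock: 29.7
tool_pos: [0.447, -0.3476, 0.0264]
orientation: [180.0, -0.1, 176.1]
force: [0.7, -0.4, -1.7]
opening: 0.0557
gripper_force: 29.9
clock: 30.03
tool_pos: [0.4473, -0.3477, 0.0268]
orientation: [-180.0, -0.1, 176.1]
force: [0.1, 0.4, -0.3]
opening: 0.0748
gripper_force: 0.0
clock: 30.7
tool_pos: [0.4492, -0.3485, 0.2409]
orientation: [-179.9, 0.3, 176.1]
force: [0.5, -0.1, -0.3]
opening: 0.0763
gripper_force: 0.0
clock: 31.2
tool_pos: [0.3974, -0.1923, 0.2366]
orientation: [180.0, -0.0, 176.3]
force: [0.1, -0.5, 0.9]
opening: 0.0768
gripper_force: 0.0
hook top 0.75 [0.431 0.355 0.   ]
hook top 0.68 [0.773 0.022 0.   ]
hook scene 0.73 [0.436 0.351 0.   ]
hook_tip top 0.61 [0.598 0.363 0.004]
hook_tip top 0.5 [0.78  0.031 0.004]
hook_tip scene 0.48 [0.746 0.223 0.004]
hook_tip scene 0.34 [0.736 0.335 0.004]
mould_bar top 0.83 [0.498 0.093 0.019]
mould_bar top 0.69 [ 0.442 -0.344  0.019]
mould_bar scene 0.9 [ 0.446 -0.352  0.019]
mould_bar scene 0.57 [0.491 0.068 0.019]
bail top 0.91 [ 0.374 -0.337  0.031]
bail top 0.67 [0.429 0.122 0.031]
bail scene 0.95 [ 0.38  -0.343  0.031]
bail scene 0.71 [0.437 0.09  0.031]
```

View pics/fin.png

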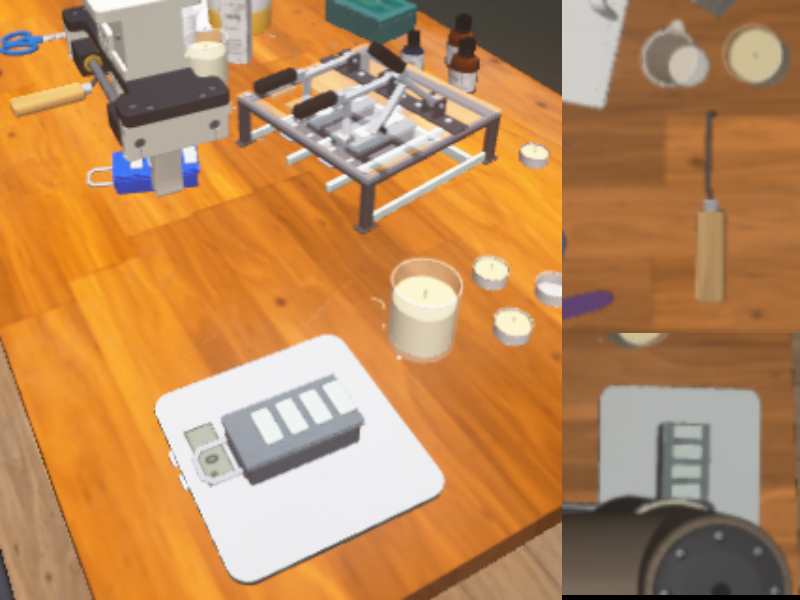

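The mould sits level mid-scale at crop (293,430), the hook lies flat at its old place at right-panel (710,210), and bay2's lever is up with the other two shut. Handing in.

```bash
python3 -c "from plant import *;print(close_job())"
```

```text
the job is handed in; nothing more can be done
None
```

The job is handed in at about 31 s: the snap-bar mould (right-hand bay) is level on the middle of the scale, its lever is fully up, the hook lies flat close to where it first lay, and in the last pictures the other two moulds were still clamped and nothing else looked moved.

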